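# Bolt-circle caster wheel onto a leaning hub

## Task

Pick up the big caster wheel with the hexagonal nose, put it on the leaning hub of the build stand, and turn it about the hub until its five holes line up with the five studs, so that it goes fully home, flush against the hub's flange, and stays there when you let go. Go gently: feel for the studs, never force or ram the wheel, and leave the other things on the bench where they are.

Things in the scene. Friction and masses are not known exactly. Their poses are not given: they have to be found in the camera images.
- wheel_mid (a point): Centre of the loose caster wheel (about 0.36 kg), on its axis, half-way up, 32 mm above its underside. It lies flat, nose up: white tread 120 mm outside diameter, 30 mm tall; black core inside it 24 mm thick, flush with the tread below; a 26.4 mm bore right through on the axis. z: along the axis, out of the nose. x: towards one bolt hole, and square to one flat of the nose.
- wheel_nose (a point): Middle of the wheel's black hexagonal nose, on the axis, 44 mm above the wheel's underside: the place to grip. The nose stands from 24 to 64 mm above the underside, 44 mm across flats (51 mm across corners). Flats are square to x and every 60 degrees from it. The rim of the tread lies 34 mm below the nose's top. Same axes as the wheel's centre.
- wheel_hole (a point): Centre of one of the wheel's five round bolt holes, at the underside. The holes go right through the 24 mm core, 13 mm diameter, steel lined, on a bolt circle of 34 mm radius, every 72 degrees. Same axes as the wheel's centre.
- hub_face (a point): Centre of the front face of the hub's flange, on the hub's axis, 125 mm above the bench. z: along the axis, outward, leaning 32 degrees from vertical, roughly towards the robot. Flange: 92 mm diameter, 12 mm thick, behind the face. With the wheel home, its underside lies on this face, its centre point 32 mm out along z. x and y belong to the stand and do not turn with the hub.
- spigot_tip (a point): End of the hub's round centre spigot, on the hub's axis: 24 mm diameter, bevelled to 16 mm over its last 5 mm, standing 34 mm out of the flange. The wheel's bore runs on it. Same axes as the flange's face.
- stud_plane (a point): On the hub's axis, level with the tips of the five steel studs: 10 mm diameter, tips bevelled to 5 mm, 22 mm long, every 72 degrees on a 34 mm radius. The braked hub does not turn by hand but was left at any angle: the studs' angle is NOT in these axes (those of the face); see or feel it. Out of line, the wheel rests on the tips, about 22 mm off the flange; well centred and within about 2 degrees it slides home.
- stand: Fixed steel build stand carrying the hub. Origin: on the bench, straight below the flange's face centre. Base plate 14 mm thick, -75 to 95 mm in x, 75 mm either way in y; a grey post behind and under the hub reaches 97 mm high. Its x axis points away from the side to which the hub leans.
- small_wheel_a: Bystander: small plain caster wheel, 72 mm diameter, 26 mm thick, no bolt holes, lying flat. Origin: centre of its underside.
- small_wheel_b: Bystander: a second such small plain wheel.
- grease_jar: Bystander: grey plastic jar with black lid, 56 mm diameter, 75 mm tall. Origin: centre of its underside.
- wrench: Bystander: steel open-ended wrench, 180 mm long, lying flat. Origin: below its middle; x along its length.
- fork: Bystander: steel U-shaped caster fork, 70 x 73 mm, 63 mm tall, standing on its plate, open upward. Origin: centre of its underside.
Things that resemble listed ones, but are neither listed nor needed, are in the scene too. There is more than one size of the stand; the job needs the largest.

How it is judged:
On the way, in this order (a step that is already met when the one before it is completed fails the run):
1. the wheel has been lifted well clear of the bench (its centre 100 mm up) (height (world z) of wheel_mid above 0.1 m), for 0.2 s.
2. the wheel is started on the hub's spigot, square to it (z of wheel_mid in the frame of hub_face below 0.062 m and x of wheel_mid in the frame of hub_face between -0.004 and 0.004 m and y of wheel_mid in the frame of hub_face between -0.004 and 0.004 m and angle between the z axis of wheel_mid and the z axis of hub_face, either way round below 0.1 rad), for 0.1 s.
At the end, for the whole second after the job is handed in: The wheel is fully home on the hub and stays so by itself: its underside is within 2.5 mm of the flange, its centre within 4 mm of the hub's axis each way, its axis within 0.04 rad of the hub's (z of wheel_mid in the frame of hub_face between 0.029 and 0.0345 m and x of wheel_mid in the frame of hub_face between -0.004 and 0.004 m and y of wheel_mid in the frame of hub_face between -0.004 and 0.004 m and angle between the z axis of wheel_mid and the z axis of hub_face, either way round below 0.04 rad); the robot touches nothing.
It fails at once if the wheel is forced or rammed on the hub (over 120 N) (contact force between wheel and stand above 120 N).
It fails at once if a bystander is pushed aside (more than 30 mm) (distance of any of small_wheel_a, small_wheel_b, grease_jar, wrench, fork from where it was at the start of the episode above 0.03 m).
It also fails if it takes over 72 s, if anything falls off the work surface, if the arm or the gripper's body presses on something with over 40 N, if the wrist force passes 120 N, or if a joint passes its speed limit or range.

## Robot

A 7-joint arm with a two-finger parallel gripper is mounted at the origin on the work surface. World frame = base frame: x ahead of the robot, y to its left, z up, the work surface at z = 0. Lengths are in m, angles in rad, forces in N, time in s.
With the tool pointing down it reaches from about 0.4 to 0.9 m from the base axis. Payload 5.6 kg.
Tool frame: the origin (TCP) lies midway between the tips of the shut fingers; the grasp point (between the pads) lies 19 mm behind it; z points along the fingers, y is the line along which they close (so a half turn about z gives the same grasp; the last joint's range is limited). The gripper opens to 92 mm and grips with 3 to 60 N. Pads are 20 mm wide; open, the fingers measure 128 mm over their backs; the gripper's body (75 mm by 189 mm) begins 69 mm behind the grasp point.
Start: joints at [1.306, 0.468, -0.012, 1.603, 0.006, 1.071, -0.056], TCP at [0.143, -0.634, 0.215] pointing down, gripper open.
Joint ranges: [-2.53, 2.53], [-0.31, 2.02], [-1.57, 1.55], [0.28, 2.44], [-1.29, 4.43], [0.15, 1.84], [-2.92, 2.92]. Speed limits (rad/s): [2.57, 2.57, 3.14, 3.14, 3.14, 3.14, 3.14].

## Interface

Orientations are given as a 3x3 rotation matrix whose columns are the frame's x, y, z axes.
In Python, from station import env, effector, solver, viewer, workorder, search_frame, tip_of gives the robot as it stands. Calls block until the motion is done:
- env.reach(position, orientation): joint-space move of the TCP to a pose.
- env.movel(position, frame=None, rate=0.15): straight line of the TCP; frame=None keeps the orientation; rate is the mean speed in m/s.
- env.goto_joints(angles): joint-space move.
- effector.release() and effector.grasp(squeeze=None): open the fingers fully, or close them until they stop; squeeze is the grip in N (None keeps the last).
- env.pause(seconds).
- solver.inverse_kinematics(position, orientation): joint angles nearest the present ones, or None.
- env.sense(): the state.
- viewer.read_camera(name): name is "scene" or "top"; returns (picture, depth): 420x560x3 uint8, red, green, blue; 420x560 float32, m along the optical axis (not along the pixel's ray), 0 where there is no reading.
- viewer.camera_info(name): a dict with "intrinsics" (3x3 intrinsics, pixels), "eye" and "rotation" of the camera in the world. Camera axes: x right, y up, looking along -z (the intrinsics and any distortion apply to the point x, -y, -z); pixel columns grow to the right and rows downward; lengths in m; the calibration is good to about 2 mm. A picture is of the moment at which its call begins. camera_info takes no time and is no camera call.
A pose or a line that the arm cannot do raises env.PlanningError and nothing moves.
- workorder.finish_job(): hands the job in; it is judged then, once.
Trained networks look in the newest picture that a camera, given by its name, has taken for a name from the list of things; names that differ only in an ending like _2 or _b are one class to them, and where a whole thing is asked for, a point or a joint stands for the part that bears it (a point fixed in the world has none). Each returns a list of dicts, best first, with "score" (0 to 1); they miss things now and then, are a little off and sometimes report something else, mostly with a low value. They report only what shows in the picture. A call takes as long as a camera call. They do not tell look-alikes from the thing itself.
- search_frame(camera, name): "at" ([x, y, z] in m, in world coordinates, good to about 4 mm: the middle of the surface that is visible of it).
- tip_of(camera, name): "at" ([x, y, z] in m, in world coordinates, good to about 4 mm: a listed point, or the origin of a listed thing).
The state is a dict: "t": time; "joint_positions": joint angles; "joint_velocities": joint speeds; "tau": joint torques, N m; "ee_pos": TCP position; "tcp_rot": TCP orientation; "wrist_force": force on the tool from outside, world axes, zero at the start; "moment": the same for the moment, N m; "gripper_width": finger opening in m; "grasp_force": force on a finger pad.
Only numpy, scipy, OpenCV 4.12 (cv2) and the standard library are available. Lean on these libraries where they do the work, as an engineer would, in place of code of your own. Each camera call takes 0.05 s, during which the arm holds its last target. There are 200 camera calls.

## Working session

There is one attempt and no reset: what is moved stays moved. The work goes in short steps, each a Python script; the robot and the scene stay as the last script left them, time stands still between calls to the robot, and variables do not carry over. Pictures are saved under pics/ and viewed, at most 10 in all, crops included, and the job is handed in when it is done.

```bash
ls; mkdir -p pics; python3 - <<'E'
from station import env, viewer, search_frame, tip_of
import cv2, numpy as np
for c in ["scene","top"]:
    p,d=viewer.read_camera(c); cv2.imwrite(f"pics/{c}0.png",p[:,:,::-1]); np.save(f"pics/{c}0.npy",d)
    i=viewer.camera_info(c); print(c,i["eye"],i["rotation"],i["intrinsics"], {k:v for k,v in i.items() if k not in("eye","rotation","intrinsics")})
    for n in ["wheel_nose","wheel_hole","hub_face","spigot_tip","stud_plane","stand","small_wheel_a","grease_jar","wrench","fork"]:
        print(n,[(np.round(r["at"],3).tolist(),round(r["score"],2)) for r in tip_of(c,n)])
print(env.sense()["t"])
E
```

```text
pics
scene [0.84299433 0.60660516 1.20815033] [[-0.9043636  -0.35973506  0.22960221]
 [ 0.42661854 -0.77605322  0.46447606]
 [ 0.01109521  0.5180078   0.85530393]] [[426.86846942   0.         281.80443787]
 [  0.         426.86846942 216.66412384]
 [  0.           0.           1.        ]] {}
wheel_nose [([0.511, 0.158, 0.041], 0.69), ([0.522, -0.136, -0.001], 0.34)]
wheel_hole []
hub_face [([0.324, 0.292, 0.1], 0.98), ([0.519, -0.142, 0.125], 0.84), ([0.281, -0.246, 0.094], 0.61), ([0.525, -0.134, 0.0], 0.33)]
spigot_tip [([0.267, -0.24, 0.117], 0.89), ([0.309, 0.291, 0.118], 0.89), ([0.504, -0.138, 0.152], 0.82)]
stud_plane [([0.321, 0.29, 0.108], 0.98), ([0.508, -0.138, 0.145], 0.81), ([0.269, -0.242, 0.112], 0.73), ([0.766, -0.031, 0.003], 0.34)]
stand [([0.281, -0.241, -0.0], 0.94), ([0.326, 0.288, -0.001], 0.94), ([0.522, -0.138, 0.001], 0.78), ([0.507, -0.135, 0.148], 0.38), ([0.765, -0.033, 0.002], 0.28)]
small_wheel_a [([0.456, 0.422, -0.001], 0.86), ([0.426, 0.012, 0.002], 0.6)]
grease_jar [([0.605, -0.006, -0.0], 0.7)]
wrench [([0.766, -0.03, -0.001], 0.68)]
fork [([0.511,
[... 375 characters left out ...]
], 0.45)]
wheel_hole [([0.544, 0.173, -0.003], 0.55)]
hub_face [([0.279, -0.243, 0.094], 0.93), ([0.516, -0.134, 0.124], 0.64), ([0.324, 0.293, 0.094], 0.61)]
spigot_tip [([0.504, -0.138, 0.153], 0.9), ([0.308, 0.292, 0.118], 0.65), ([0.265, -0.24, 0.115], 0.64)]
stud_plane [([0.312, 0.294, 0.112], 0.86), ([0.27, -0.242, 0.106], 0.84), ([0.51, -0.135, 0.148], 0.74)]
stand [([0.518, -0.141, -0.001], 0.98), ([0.322, 0.293, 0.0], 0.97), ([0.28, -0.245, 0.002], 0.7)]
small_wheel_a [([0.456, 0.42, -0.004], 0.78), ([0.426, 0.014, 0.006], 0.76), ([0.546, 0.174, -0.003], 0.5)]
grease_jar [([0.603, -0.009, -0.001], 0.9)]
wrench [([0.771, -0.027, 0.001], 0.95)]
fork [([0.507, -0.409, 0.001], 0.8)]
1.1
```

View pics/top0.png

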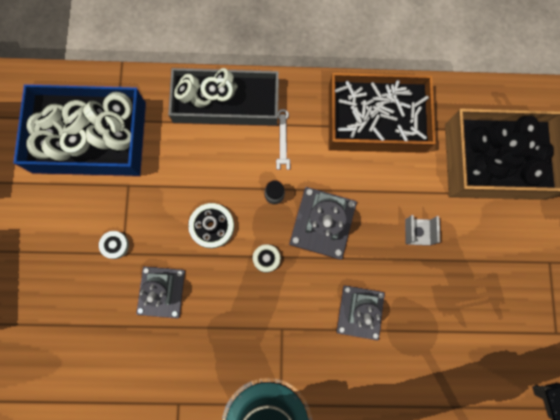

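```bash
python3 - <<'E'
import cv2,numpy as np
from station import viewer
def px(c,P):
    i=viewer.camera_info(c);q=i["rotation"].T@(np.array(P)-i["eye"]);q=i["intrinsics"]@[q[0],-q[1],-q[2]];return q[:2]/q[2]
rows=[]
for c in["scene","top"]:
    im=cv2.imread(f"pics/{c}0.png");r=[]
    for P in[(0.509,0.163,0.044),(0.508,-0.138,0.14)]:
        u,v=px(c,P).round().astype(int);print(c,u,v)
        cr=im[v-32:v+32,u-42:u+42];r.append(cv2.resize(cr,(396,300),interpolation=cv2.INTER_CUBIC))
    rows.append(np.hstack(r))
cv2.imwrite("pics/crop.png",np.vstack(rows))
E
```

```text
scene 315 263
scene 273 170
top 210 225
top 327 222
```

View pics/crop.png

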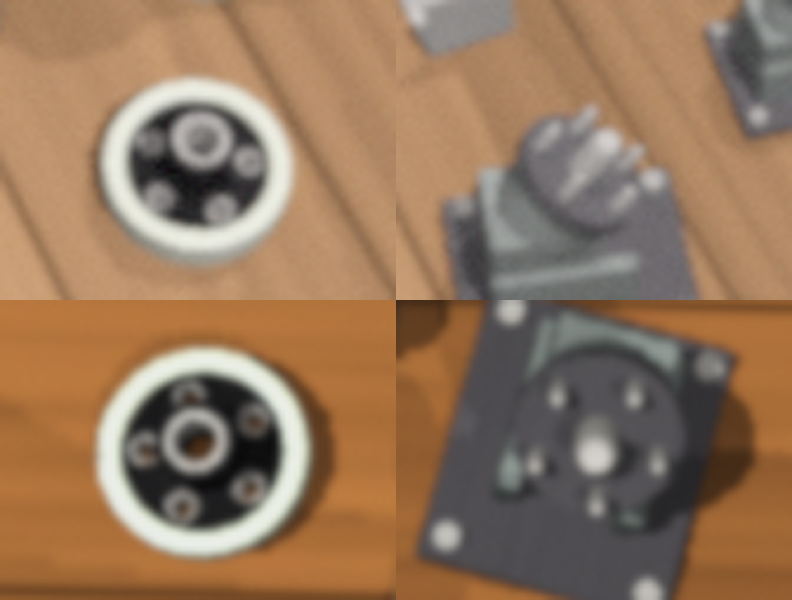

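View pics/scene0.png

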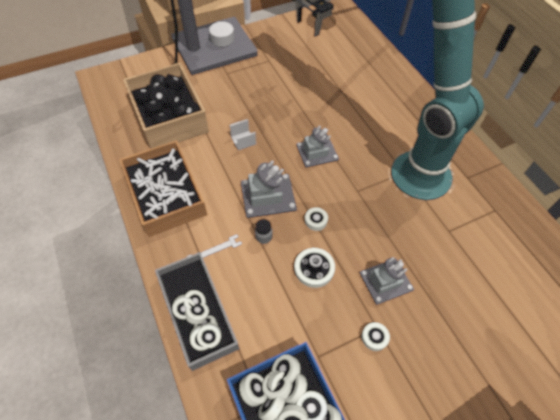

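The pictures show the wheel lying nose up at top px (210,225) and the large stand at (327,222). The large stand leans roughly towards the robot, and its five studs are visible around the spigot. The smaller stands at (160,292) and (362,312) are decoys. Next I'll fit the wheel and the stand by rendering models of both.

```bash
cat > fit.py <<'E'
import numpy as np, cv2
from station import viewer
from scipy.spatial.transform import Rotation as Ro
S=4
CI={c:viewer.camera_info(c) for c in("scene","top")}
def Rz(a): return Ro.from_euler('z',a).as_matrix()
def cyl(r,z0,z1,h=.0004,r1=None,cx=0,cy=0):
    r1=r if r1 is None else r1
    n=max(8,int(2*np.pi*max(r,r1)/h)); m=max(2,int(np.hypot(z1-z0,r1-r)/h))
    t,s=np.meshgrid(np.arange(n)*2*np.pi/n,np.linspace(0,1,m)); R=r+(r1-r)*s
    return np.c_[(cx+R*np.cos(t)).ravel(),(cy+R*np.sin(t)).ravel(),(z0+(z1-z0)*s).ravel()]
def disc(r,z,r0=0,cx=0,cy=0): return cyl(r0,z,z,r1=r,cx=cx,cy=cy) 
def lab(l,*ps): P=np.vstack(ps); return np.c_[P,np.full(len(P),l)]
def hub(phi):
    st=[]
    for k in range(5):
        c=dict(cx=.034*np.cos(phi+k*1.2566371),cy=.034*np.sin(phi+k*1.2566371))
        st+=[cyl(.005,0,.0195,**c),cyl(.005,.0195,.022,r1=.0025,**c),disc(.0025,.022,**c)]
    return np.vstack([lab(1,*st,cyl(.012,0,.029),cyl(.012,.029,.034,r1=.008),disc(.008,.034)),
                      lab(0,disc(.046,0),cyl(.046,-.012,0))])
def stand_pts(p):
    x,y,yaw,phi=p; Rs=Rz(yaw); Rh=Rs@Ro.from_euler('y',-np.radians(32)).as_matrix()
    H=hub(phi); P=H.copy(); P[:,:3]=H[:,:3]@Rh.T+[x,y,.125]
    g=np.stack(np.meshgrid(np.arange(-.075,.095,.0005),np.arange(-.075,.075,.0005)),-1).reshape(-1,2)
    B=np.c_[g,np.full(len(g),.014)]@Rs.T+[x,y,0]
    return P,B
def wheel_pts(p):
    x,y,th=p; hs=[];core=disc(.05,.024,r0=.022)
    keep=np.ones(len(core),bool)
    for k in range(5):
        c=dict(cx=.034*np.cos(k*1.2566371),cy=.034*np.sin(k*1.2566371))
        hs+=[disc(.0085,.0242,r0=.0065,**c),cyl(.0065,.0,.024,**c)]
        keep&=np.hypot(core[:,0]-c["cx"],core[:,1]-c["cy"])>.0065
    nose=np.vstack([cyl(.0235,.024,.064)])
    P=np.vstack([lab(1,*hs),lab(0,core[keep]),lab(0,nose)])
    P[:,:3]=P[:,:3]@Rz(th).T+[x,y,0]; return P
def render(c,P,off=(0,0),win=None):
    i=CI[c]; q=(P[:,:3]-i["eye"])@i["rotation"]; d=-q[:,2]; K=i["intrinsics"]
    u=K[0,0]*q[:,0]/d+K[0,2]+off[0]; v=-K[1,1]*q[:,1]/d+K[1,2]+off[1]
    u0,v0,w,h=win
    U=np.floor((u-u0+.5)*S).astype(int);V=np.floor((v-v0+.5)*S).astype(int)
    ok=(U>=0)&(V>=0)&(U<w*S)&(V<h*S); U,V,d,l=U[ok],V[ok],d[ok],P[ok,3]
    o=np.argsort(-d); D=np.full((h*S,w*S),np.nan);L=D.copy(); D[V[o],U[o]]=d[o];L[V[o],U[o]]=l[o]
    M=np.isfinite(L).astype(np.float32); A=lambda X:cv2.GaussianBlur(np.nan_to_num(X).astype(np.float32),(0,0),.6*S)
    m=A(M); sub=lambda X:X[S//2::S,S//2::S]
    return sub(A(L)/np.maximum(m,1e-6)),sub(A(D)/np.maximum(m,1e-6)),sub(m)>.85
def ncc(a,b): a=a-a.mean();b=b-b.mean();return (a*b).sum()/np.sqrt((a*a).sum()*(b*b).sum()+1e-9)
E
cat > run1.py <<'E'
from fit import *; from scipy.optimize import minimize
from station import env
obs={}
for c in CI:
    fr=[viewer.read_camera(c) for _ in range(6)]
    g=np.mean([f[0].mean(2) for f in fr],0); d=np.array([f[1] for f in fr]); print(c,"depth noise",np.nanmedian(d.std(0)))
    obs[c]=(g,np.median(d,0))
import pickle;pickle.dump(obs,open("obs.pkl","wb"))
def px(c,P):
    i=CI[c];q=i["rotation"].T@(np.array(P)-i["eye"]);q=i["intrinsics"]@[q[0],-q[1],-q[2]];return q[:2]/q[2]
def cost(P,win,cams=("scene","top"),B=None,wd=1):
    t=0
    for c in cams:
        u0,v0,w,h=win[c];L,D,m=render(c,P,win=win[c]); g,d=obs[c]; g=g[v0:v0+h,u0:u0+w];d=d[v0:v0+h,u0:u0+w]
        t-=ncc(np.log(g[m]+10),L[m]); mm=m&(d>0); t+=wd*np.minimum(abs(D-d)[mm],.02).mean()/.01
    return t
def W(P): return {c:(*(px(c,P).astype(int)-[45,45]),90,90) for c in CI}
ws=W((.518,-.138,.13)); ww=W((.509,.163,.03))
for name,f,win,cen,per in[("stand",lambda p:stand_pts(p)[0],ws,[.518,-.138,-.15],1),("wheel",wheel_pts,ww,[.509,.163],1)]:
  for cams in[("scene","top"),("scene",),("top",)]:
    F=lambda p:cost(f(p),win,cams)
    sc=[(F(cen+[a]),a) for a in np.radians(np.arange(0,72,6))]; a=min(sc)[1]
    x0=np.array(cen+[a]);n=len(x0);st=np.array([.004,.004]+([.1] if n==4 else [])+[.06])
    r=minimize(F,x0,method="Nelder-Mead",options=dict(initial_simplex=np.vstack([x0]+[x0+np.eye(n)[k]*st for k in range(n)]),maxfev=160,xatol=2e-4,fatol=1e-4))
    print(name,cams,r.fun.round(3),r.x[:2].round(4),np.degrees(r.x[2:]).round(1),np.round([s[0] for s in sc],2))
print(env.sense()["t"])
E
time python3 run1.py
```

```text
scene depth noise 0.0029400866
top depth noise 0.0023824794
stand ('scene', 'top') -1.313 [ 0.5184 -0.1406] [-14.1  52.8] [ 0.24  0.26  0.25  0.22  0.15 -0.02 -0.4  -0.81 -0.96 -0.68 -0.22  0.1 ]
stand ('scene',) -0.645 [ 0.5177 -0.1408] [-13.4  52. ] [ 0.07  0.1   0.09  0.05 -0.01 -0.1  -0.26 -0.43 -0.49 -0.36 -0.15 -0.01]
stand ('top',) -0.685 [ 0.5186 -0.1405] [-15.6  53.6] [ 0.16  0.17  0.16  0.17  0.16  0.07 -0.13 -0.38 -0.48 -0.32 -0.06  0.1 ]
wheel ('scene', 'top') 0.42 [0.5112 0.1631] [16.9] [1.37 1.   0.71 0.62 0.85 1.19 1.56 1.88 2.09 2.16 2.04 1.74]
wheel ('scene',) 0.244 [0.5103 0.1627] [17.3] [0.68 0.5  0.35 0.3  0.43 0.6  0.78 0.93 1.04 1.07 1.   0.85]
wheel ('top',) 0.103 [0.5125 0.163 ] [16.6] [0.69 0.5  0.36 0.32 0.43 0.59 0.78 0.95 1.05 1.08 1.04 0.89]
1.7
real	0m49.702s
user	2m9.887s
sys	0m0.242s
```

The fits are consistent. Stand: (0.518,-0.141), yaw -14°, studs at 53°. Wheel: (0.511,0.163), holes at 17° mod 72°. Next I need to know which way the hex nose is turned, so I'll stretch the contrast of the dark nose.

```bash
cat > hexfit.py <<'E'
from fit import *; import pickle
obs=pickle.load(open("obs.pkl","rb"))
def px(c,P):
    i=CI[c];q=i["rotation"].T@(np.array(P)-i["eye"]);q=i["intrinsics"]@[q[0],-q[1],-q[2]];return q[:2]/q[2]
r=[]
for c in CI:
    g=obs[c][0];u,v=px(c,(.511,.163,.044)).round().astype(int)
    x=cv2.resize(g[v-16:v+16,u-16:u+16].astype(np.float32),(390,390),interpolation=cv2.INTER_CUBIC)
    r.append(np.clip((x-np.percentile(x,1))*255/60,0,255))
cv2.imwrite("pics/hex.png",np.hstack(r))
# hex profile: top face at .064; flats' edges. Score: gradient magnitude along hex outline at top
for c in CI:
    g=cv2.GaussianBlur(np.log(obs[c][0]+5).astype(np.float32),(0,0),.5)
    out=[]
    for k,a in enumerate([17,29,41,53,5]):
        t=np.radians(np.arange(0,360,2)); ta=(t-np.radians(a)+np.pi/6)%(np.pi/3)-np.pi/6
        def samp(ap):
            rr=ap/np.cos(ta);P=[px(c,(.511+R*np.cos(s),.163+R*np.sin(s),.064)) for R,s in zip(rr,t)]
            return cv2.remap(g,np.float32([[p[0] for p in P]]),np.float32([[p[1] for p in P]]),cv2.INTER_CUBIC)[0]
        out.append((a,round(float(np.mean(samp(.020)-samp(.024))),4),round(float(np.mean(abs(samp(.020)-samp(.024)))),4)))
    print(c,out)
E
python3 hexfit.py
```

```text
scene [(17, 0.281, 0.3683), (29, 0.2781, 0.3571), (41, 0.2821, 0.3607), (53, 0.2866, 0.3807), (5, 0.2822, 0.3706)]
top [(17, 0.3811, 0.5157), (29, 0.3671, 0.4921), (41, 0.392, 0.4656), (53, 0.4238, 0.4659), (5, 0.4102, 0.4999)][ WARN:0@0.418] global loadsave.cpp:1063 imwrite_ Unsupported depth image for selected encoder is fallbacked to CV_8U.
```

View pics/hex.png

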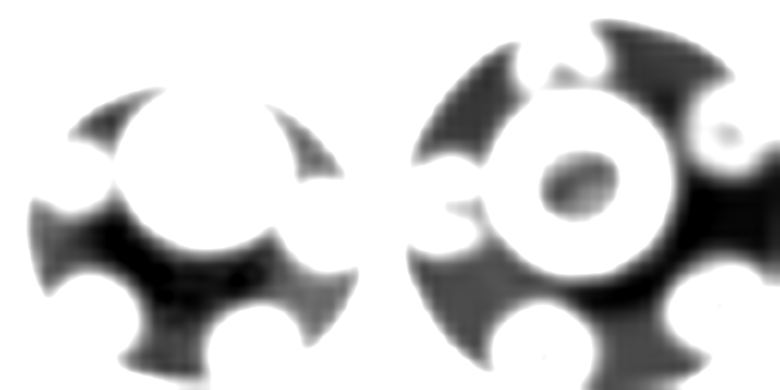

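```bash
cat > hex2.py <<'E'
from hexfit import *
def hexp(a,x,y,ap=.022):
    h=.0004;g=np.stack(np.meshgrid(np.arange(-.05,.05,h),np.arange(-.05,.05,h)),-1).reshape(-1,2)
    r=np.hypot(*g.T);th=np.arctan2(g[:,1],g[:,0]);t=(th-np.radians(a)+np.pi/6)%(np.pi/3)-np.pi/6
    ins=r*np.cos(t)<ap
    s=g[ins&(r>.0132)];b=g[~ins&(r<.05)]
    tt=np.arange(0,2*np.pi,.012);R=ap/np.cos((tt-np.radians(a)+np.pi/6)%(np.pi/3)-np.pi/6)
    side=np.vstack([np.c_[R*np.cos(tt),R*np.sin(tt),np.full(len(tt),z)] for z in np.arange(.024,.0638,.0004)])
    hole=np.min([np.hypot(b[:,0]-.034*np.cos(q),b[:,1]-.034*np.sin(q)) for q in np.radians(17+72*np.arange(5))],0)
    b=b[hole>.0095]
    bore=cyl(.0132,0,.064)
    P=np.vstack([np.c_[s,np.full(len(s),.064),np.ones(len(s))],lab(0,side,bore),np.c_[b,np.full(len(b),.024),np.zeros(len(b))]])
    P[:,:3]+=[x,y,0];return P
# occlude holes: add as nan-labelled => drop via mask
for c in CI:
    u,v=px(c,(.511,.163,.064)).astype(int);win=(u-14,v-14,28,28);g=obs[c][0][v-14:v+14,u-14:u+14]
    for ap in(.022,):
      res=[]
      for a in range(0,60,6):
        best=-9
        for dx in(-.002,0,.002):
            for dy in(-.002,0,.002):
                L,D,m=render(c,hexp(a,.511+dx,.163+dy,ap),win=win);best=max(best,ncc(np.log(g[m]+10),L[m]))
        res.append((a,round(float(best),4)))
      print(c,ap,res)
E
python3 hex2.py 2>/dev/null
```

```text
scene [(17, 0.281, 0.3683), (29, 0.2781, 0.3571), (41, 0.2821, 0.3607), (53, 0.2866, 0.3807), (5, 0.2822, 0.3706)]
top [(17, 0.3811, 0.5157), (29, 0.3671, 0.4921), (41, 0.392, 0.4656), (53, 0.4238, 0.4659), (5, 0.4102, 0.4999)]
scene 0.022 [(0, 0.4136), (6, 0.4167), (12, 0.4154), (18, 0.4172), (24, 0.4148), (30, 0.4136), (36, 0.4176), (42, 0.4145), (48, 0.4156), (54, 0.4129)]
top 0.022 [(0, 0.4035), (6, 0.4042), (12, 0.4066), (18, 0.4072), (24, 0.4065), (30, 0.4039), (36, 0.3945), (42, 0.3906), (48, 0.3934), (54, 0.3963)]
```

```bash
cat > h.py <<'E'
from station import env, effector, solver, viewer, workorder
import numpy as np
from fit import Rz, Ro
WX,WY=.511,.163
def down(a):  # tool z down, tool y at world angle a (deg)
    y=np.array([np.cos(np.radians(a)),np.sin(np.radians(a)),0]);z=np.array([0,0,-1.]);return np.c_[np.cross(y,z),y,z]
def st(m=""):
    s=env.sense();print(m,"t%.1f"%s["t"],"p",np.round(s["ee_pos"],4),"F",np.round(s["wrist_force"],1),"M",np.round(s["moment"],2),"w%.4f g%.1f"%(s["gripper_width"],s["grasp_force"]),flush=True);return s
E
python3 - <<'E'
from h import *
c=[]
for a in range(5,365,60):
    q=solver.inverse_kinematics(np.array([WX,WY,.15]),down(a))
    if q is not None:c.append((abs(q[6]),a));print(a,np.round(q,2))
a=min(c)[1];print(a)
s=env.sense();env.movel(s["ee_pos"]+[0,0,.12],rate=.3)
env.reach(np.array([WX,WY,.2]),down(a)); st("above")
env.movel(np.array([WX,WY,.037]),rate=.15);st("down")
effector.grasp(5);s=st("grip5"); print(np.round(s["joint_positions"],2))
effector.grasp(25);st("grip25")
E
```

```text
5 [ 0.47  0.67 -1.14  1.89  0.7   1.06 -0.88]
65 [ 0.47  0.66 -1.13  1.89  0.69  1.05  0.18]
125 [ 0.45  0.64 -1.1   1.89  0.67  1.04  1.24]
185 [ 0.55  0.81 -1.32  1.89  0.87  1.18  2.14]
245 [ 0.31  0.53 -0.88  1.9   0.5   0.95 -2.8 ]
305 [ 0.36  0.56 -0.95  1.89  0.55  0.97 -1.8 ]
65
above t5.4 p [0.5114 0.1621 0.2   ] F [ 0.1 -0.7  0.1] M [-0.03 -0.17 -0.01] w0.0920 g0.0
down t6.6 p [0.5116 0.1633 0.0378] F [-0.1  0.1  0. ] M [ 0.05 -0.16  0.01] w0.0920 g0.0
grip5 t7.3 p [0.5111 0.1631 0.0371] F [ 0.1 -0.4 -0.2] M [ 0.04 -0.12  0.03] w0.0475 g5.0
[ 0.21  0.68 -0.75  1.96  0.67  0.77  0.2 ]
grip25 t7.5 p [0.5111 0.1631 0.0371] F [ 0.1 -0.7  0.6] M [ 0.09 -0.17  0.  ] w0.0470 g25.0
```

```bash
python3 - <<'E'
from h import *
for a in (73,57):
    effector.release(); env.movel(np.array([WX,WY,.037]),down(a),rate=.1)
    effector.grasp(5);st(a); s=env.sense()
    if s["gripper_width"]<.046:
        effector.grasp(30);st("30"); break
E
```

```text
73 t9.4 p [0.511 0.163 0.037] F [0.5 0.  0.3] M [-0.02 -0.12  0.05] w0.0450 g4.9
30 t9.6 p [0.511 0.163 0.037] F [-0.1  0.1  1.7] M [ 0.07 -0.12 -0.1 ] w0.0445 g29.3
```

```bash
cat > look.py <<'E'
from fit import *; from scipy.optimize import minimize
def px(c,P):
    i=CI[c];q=i["rotation"].T@(np.array(P)-i["eye"]);q=i["intrinsics"]@[q[0],-q[1],-q[2]];return q[:2]/q[2]
def wheel_fit(x0,cams):
    obs={}
    for c in cams:
        fr=[viewer.read_camera(c) for _ in range(4)];obs[c]=np.mean([f[0].mean(2) for f in fr],0),np.median([f[1] for f in fr],0),fr[0][0]
    def F(p):
        t=0
        for c in cams:
            u0,v0=px(c,(.511,.163,.03)).astype(int)-45;L,D,m=render(c,wheel_pts(p),win=(u0,v0,90,90));g,d,_=obs[c];g=g[v0:v0+90,u0:u0+90];d=d[v0:v0+90,u0:u0+90]
            mm=m&(d>0);t+=-ncc(np.log(g[m]+10),L[m])+np.minimum(abs(D-d)[mm],.02).mean()/.01
        return t
    r=minimize(F,x0,method="Nelder-Mead",options=dict(initial_simplex=np.vstack([x0]+[x0+np.diag([.003,.003,.08])[k] for k in range(3)]),maxfev=120,xatol=2e-4,fatol=1e-4))
    return r,obs
E
python3 - <<'E'
from h import *; from look import wheel_fit
import cv2
effector.release();env.movel(np.array([WX,WY,.12]),rate=.2)
env.movel(np.array([.42,-.08,.3]),rate=.3)
st()
for cams in(["scene"],["top"]):
    r,o=wheel_fit(np.array([.511,.163,np.radians(15)]),cams);print(cams,r.fun,r.x[:2].round(4),np.degrees(r.x[2]).round(2))
    cv2.imwrite(f"pics/l1{cams[0]}.png",o[cams[0]][2][:,:,::-1])
# plan
SX,SY,YAW,PHI=.5184,-.1406,np.radians(-14.1),np.radians(52.8)
Rh=Rz(YAW)@Ro.from_euler('y',-np.radians(32)).as_matrix()
for a in (15,75,135,195,255,315): # gripper world yaw at grasp, flats at 15+60j, holes at 15+72k
    q1=solver.inverse_kinematics(np.array([WX,WY,.037]),down(a))
    for k in range(5):
        ga=np.degrees(PHI)+72*k+(a-15)   # gripper y angle in hub axes
        Rt=Rh@down(ga); p=np.array([SX,SY,.125])+Rh[:,2]*.037
        q=solver.inverse_kinematics(p,Rt); qf=solver.inverse_kinematics(p+Rh[:,2]*.08,Rt)
        if q is not None and qf is not None and q1 is not None: print(a,k,round(ga%360,1),np.round(q1,2),np.round(q,2))
E
```

```text
t12.2 p [ 0.4196 -0.0793  0.2992] F [ 0.   0.9 -0.1] M [ 0.04 -0.13 -0.02] w0.0919 g0.0
['scene'] 0.2214607095560736 [0.5099 0.1621] 17.0
['top'] 0.13909823145572628 [0.512  0.1623] 15.69
15 0 52.8 [ 0.15  0.65 -0.67  1.96  0.59  0.73 -0.61] [ 0.81  0.2  -0.68  2.36  1.19  0.17 -0.28]
15 1 124.8 [ 0.15  0.65 -0.67  1.96  0.59  0.73 -0.61] [ 0.94  0.23 -0.81  2.35  1.26  0.2   0.92]
15 2 196.8 [ 0.15  0.65 -0.67  1.96  0.59  0.73 -0.61] [ 1.07  0.27 -0.96  2.35  1.33  0.26  2.13]
15 3 268.8 [ 0.15  0.65 -0.67  1.96  0.59  0.73 -0.61] [ 0.81  0.2  -0.68  2.36  1.19  0.17 -2.79]
15 4 340.8 [ 0.15  0.65 -0.67  1.96  0.59  0.73 -0.61] [ 0.81  0.2  -0.68  2.36  1.19  0.17 -1.54]
75 0 112.8 [ 0.25  0.71 -0.81  1.96  0.73  0.79  0.33] [ 0.95  0.23 -0.83  2.35  1.27  0.21  0.71]
75 1 184.8 [ 0.25  0.71 -0.81  1.96  0.73  0.79  0.33] [ 1.    0.24 -0.88  2.35  1.29  0.23  1.95]
75 3 328.8 [ 0.25  0.71 -0.81  1.96  0.73  0.79  0.33] [ 0.81  0.2  -0.68  2.36  1.19  0.17 -1.75]
75 4 40.8 [ 0.25  0.71 -0.81  1.96  0.73  0.79  0.33] [ 0.81  0.2  -0.68  2.36  1.19  0.17 -0.49]
135 0 172.8 [ 0.43  0.8
[... 1269 characters left out ...]
]
255 3 148.8 [-0.08  0.57 -0.36  1.98  0.32  0.65 -2.48] [ 0.84  0.2  -0.71  2.36  1.21  0.18  1.38]
255 4 220.8 [-0.08  0.57 -0.36  1.98  0.32  0.65 -2.48] [ 1.23  0.36 -1.16  2.34  1.42  0.36  2.5 ]
315 0 352.8 [ 0.03  0.6  -0.51  1.97  0.46  0.68 -1.55] [ 0.81  0.2  -0.68  2.36  1.19  0.17 -1.33]
315 1 64.8 [ 0.03  0.6  -0.51  1.97  0.46  0.68 -1.55] [ 0.79  0.19 -0.65  2.36  1.18  0.16 -0.06]
315 2 136.8 [ 0.03  0.6  -0.51  1.97  0.46  0.68 -1.55] [ 0.87  0.21 -0.74  2.36  1.23  0.18  1.16]
315 3 208.8 [ 0.03  0.6  -0.51  1.97  0.46  0.68 -1.55] [ 1.15  0.31 -1.06  2.35  1.38  0.3   2.31]
315 4 280.8 [ 0.03  0.6  -0.51  1.97  0.46  0.68 -1.55] [ 0.81  0.2  -0.68  2.36  1.19  0.17 -2.58]
```

```bash
cat >> h.py <<'E'
GH=.036; GA=112.8; SX,SY,YAW=.5184,-.1406,np.radians(-14.1)
Rh=Rz(YAW)@Ro.from_euler('y',-np.radians(32)).as_matrix()
def pose(h,dx=0,dy=0,da=0):  # wheel underside h above flange; dx,dy in hub axes; da deg
    return np.array([SX,SY,.125])+Rh@np.array([dx,dy,h+GH]), Rh@down(GA+da)
def hubst(m,F0=None,M0=None):
    s=env.sense();q=Rh.T@(s["ee_pos"]-[SX,SY,.125]);f=Rh.T@s["wrist_force"];f=f-(0 if F0 is None else F0);mo=Rh.T@s["moment"];mo=mo-(0 if M0 is None else M0)
    print(m,"t%.1f"%s["t"],"hub mm",np.round((q-[0,0,GH])*1e3,1),"F",np.round(f,1),"M",np.round(mo,2),"w%.4f"%s["gripper_width"],flush=True);return q-[0,0,GH],f,mo
E
python3 - <<'E'
from h import *; import cv2
env.movel(np.array([WX,WY-.0005,.12]),down(76.2),rate=.3)
env.movel(np.array([WX,WY-.0005,GH]),rate=.15)
effector.grasp(5);st("g5");effector.grasp(55);st("g55")
env.movel(np.array([WX,WY,.28]),rate=.2);st("lift")
p,R=pose(.075)
env.movel(p+[-.02,0,.06],R,rate=.2);hubst("pre")
env.movel(p,R,rate=.1);env.pause(.3);q,f,m=hubst("at")
np.save("F0.npy",np.array([f,m]));print(np.round(env.sense()["joint_positions"],2))
r=[viewer.read_camera(c)[0] for c in("scene","top")]
def crop(i,u,v): return cv2.resize(i[v-50:v+50,u-65:u+65],(390,300),interpolation=cv2.INTER_CUBIC)
cv2.imwrite("pics/pre.png",np.hstack([crop(r[0],273,160),crop(r[1],327,220)])[:,:,::-1])
E
```

```text
g5 t15.3 p [0.511  0.1626 0.036 ] F [-0.1 -0.4  1.3] M [ 0.06 -0.16  0.01] w0.0440 g5.0
g55 t15.5 p [0.5111 0.1626 0.0361] F [0.1 0.4 1.3] M [ 0.12 -0.16  0.01] w0.0434 g55.0
lift t16.9 p [0.5103 0.1626 0.2789] F [-0.2  0.1 -3.4] M [ 0.05 -0.15 -0.02] w0.0436 g55.0
pre t18.9 hub mm [ 15.3  -4.5 136.2] F [-1.3 -0.5 -2.5] M [ 0.1   0.86 -0.07] w0.0437
at t20.0 hub mm [ 0.4 -0.  75.3] F [-1.5  0.5 -2.1] M [ 0.06  0.86 -0.08] w0.0438
[ 1.   -0.05 -0.78  2.37 -0.05  0.25  1.98]
```

View pics/pre.png

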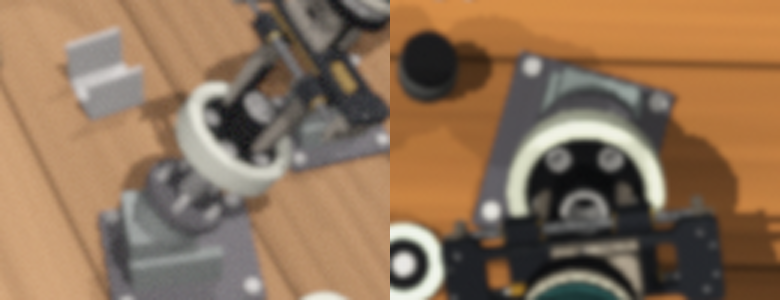

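The wheel is gripped on its flats (43.6 mm) and sits squarely above the leaning hub. I'll advance with a force guard.

```bash
cat > adv.py <<'E'
from h import *
F0,M0=np.load("F0.npy")
def adv(h0,h1,dx,dy,da,step=.002,lim=12,gain=.00012,rate=.03):
    h=h0
    while h>h1+1e-6:
        h=max(h-step,h1);p,R=pose(h,dx,dy,da);env.movel(p,R,rate=rate)
        q,f,m=hubst(f"h{h*1e3:.1f} d{dx*1e3:.1f},{dy*1e3:.1f},{da:.1f}",F0,M0)
        if np.linalg.norm(f[:2])>3: dx+=gain*f[0];dy+=gain*f[1]
        if f[2]>lim: print("contact");break
    return h,dx,dy
E
python3 - <<'E'
from adv import *
p,R=pose(.038);env.movel(p,R,rate=.06);hubst("38",F0,M0)
print(adv(.038,.024,0,0,0))
E
```

```text
38 t20.9 hub mm [ 0.1  0.2 38. ] F [-0.3 -0.8 -0.9] M [ 0.02 -0.1  -0.01] w0.0435
h36.0 d0.0,0.0,0.0 t21.1 hub mm [ 0.1 -0.1 36.2] F [-0.9 -0.6  0.6] M [0.01 0.01 0.09] w0.0436
h34.0 d0.0,0.0,0.0 t21.4 hub mm [ 0.  -0.  34.1] F [-0.6 -0.3 -1.2] M [ 0.01 -0.   -0.03] w0.0436
h32.0 d0.0,0.0,0.0 t21.6 hub mm [-0.   0.1 32. ] F [-0.3 -0.9 -0.6] M [ 0.01 -0.07  0.05] w0.0434
h30.0 d0.0,0.0,0.0 t21.9 hub mm [-0.   0.1 30. ] F [-1.  -0.1 -1.4] M [0.   0.   0.01] w0.0435
h28.0 d0.0,0.0,0.0 t22.1 hub mm [-0.1  0.1 28. ] F [-0.5 -0.8 -0. ] M [ 0.06  0.   -0.  ] w0.0434
h26.0 d0.0,0.0,0.0 t22.4 hub mm [-0.   0.1 26. ] F [-1.2 -0.5  0. ] M [ 0.02 -0.02  0.11] w0.0433
h24.0 d0.0,0.0,0.0 t22.6 hub mm [-0.   0.1 24. ] F [-0.2  0.4 -0.8] M [ 0.06 -0.06  0.05] w0.0438
(0.024, 0, 0)
```

```bash
python3 - <<'E'
from adv import *
print(adv(.024,.015,0,0,0,step=.001,lim=10))
E
```

```text
h23.0 d0.0,0.0,0.0 t22.9 hub mm [-0.  0. 23.] F [-0.6 -0.9 -0.5] M [-0.    0.03  0.02] w0.0435
h22.0 d0.0,0.0,0.0 t23.1 hub mm [-0.  0. 22.] F [-1.7 -1.6 -0.5] M [0.01 0.   0.01] w0.0431
h21.0 d0.0,0.0,0.0 t23.4 hub mm [-0.  0. 21.] F [-0.6 -0.4 -0.3] M [0.06 0.   0.03] w0.0433
h20.0 d0.0,0.0,0.0 t23.6 hub mm [-0.  0. 20.] F [ 0.1 -0.5 -1.3] M [ 0.04 -0.    0.01] w0.0433
h19.0 d0.0,0.0,0.0 t23.9 hub mm [-0.1  0.  19. ] F [ 0.4 -1.5 -0.5] M [-0.   -0.01  0.05] w0.0441
h18.0 d0.0,0.0,0.0 t24.1 hub mm [-0.  0. 18.] F [-0.8 -0.9 -1.2] M [-0.01 -0.07  0.02] w0.0435
h17.0 d0.0,0.0,0.0 t24.4 hub mm [-0.  0. 17.] F [ 0.3 -0.3 -0.5] M [-0.04  0.01  0.03] w0.0438
h16.0 d0.0,0.0,0.0 t24.6 hub mm [-0.  0. 16.] F [-0.3 -0.8 -0.3] M [-0.02 -0.03 -0.  ] w0.0437
h15.0 d0.0,0.0,0.0 t24.9 hub mm [-0.  0. 15.] F [-0.5 -1.1 -1.6] M [0.02 0.   0.05] w0.0434
(0.015, 0, 0)
```

The studs have entered the holes cleanly, so I'll carry on to the flange.

```bash
python3 - <<'E'
from adv import *
h,dx,dy=adv(.015,.002,0,0,0,step=.002,lim=10)
if h<=.0021: print(adv(h,-.002,dx,dy,0,step=.0005,lim=8))
E
```

```text
h13.0 d0.0,0.0,0.0 t25.1 hub mm [-0.1  0.1 13. ] F [-0.5  0.4 -0.4] M [-0.   -0.02  0.01] w0.0433
h11.0 d0.0,0.0,0.0 t25.4 hub mm [-0.  0. 11.] F [-0.9 -0.9 -0.5] M [-0.03 -0.08  0.03] w0.0435
h9.0 d0.0,0.0,0.0 t25.6 hub mm [-0.1  0.   9. ] F [-0.6 -0.6 -0.5] M [ 0.02 -0.    0.08] w0.0440
h7.0 d0.0,0.0,0.0 t25.9 hub mm [-0.  0.  7.] F [-1.   0.3 -0.2] M [-0.02 -0.03  0.02] w0.0436
h5.0 d0.0,0.0,0.0 t26.1 hub mm [-0.1  0.   5. ] F [-0.2  0.2 -1. ] M [ 0.07 -0.05  0.01] w0.0436
h3.0 d0.0,0.0,0.0 t26.4 hub mm [-0.1  0.1  3. ] F [-1.  -0.2 -0.2] M [ 0.01 -0.02 -0.  ] w0.0436
h2.0 d0.0,0.0,0.0 t26.6 hub mm [0. 0. 2.] F [-0.1 -1.2 -0.5] M [0.03 0.02 0.02] w0.0436
h1.5 d0.0,0.0,0.0 t26.9 hub mm [-0.   0.   1.5] F [-0.7 -0.3 -0.2] M [-0.01 -0.01  0.1 ] w0.0435
h1.0 d0.0,0.0,0.0 t27.1 hub mm [-0.  0.  1.] F [-1.5 -0.3  0.6] M [ 0.03 -0.02  0.04] w0.0438
h0.5 d0.0,0.0,0.0 t27.4 hub mm [-0.   0.   0.5] F [-0.7  0.  -0.3] M [ 0.09 -0.04  0.05] w0.0439
h0.0 d0.0,0.0,0.0 t27.6 hub mm [0.1 0.1 0.2] F [-0.6 -0.7  6.2] M [-0.06  0.12  0.02] w0.0439
h-0.5 d0.0,0.0,0.0 t27.9 hub mm [0.1 0.1 0.1] F [-2.5  1.2 17.1] M [-0.27  0.32 -0.04] w0.0438
contact
(-0.0005, 0, 0)
```

The wheel contacts the flange at h≈0.1 mm, so it is fully home. Now I'll release, back out along the axis and check.

```bash
python3 - <<'E'
from h import *; import cv2
effector.release();env.pause(.3);hubst("open")
p,R=pose(.09);env.movel(p,R,rate=.1)
env.movel(np.array([.33,-.05,.4]),rate=.25);env.pause(.3);st("away")
r=[viewer.read_camera(c)[0] for c in("scene","top")]
def crop(i,u,v): return cv2.resize(i[v-50:v+50,u-65:u+65],(390,300),interpolation=cv2.INTER_CUBIC)
cv2.imwrite("pics/end.png",np.hstack([crop(r[0],273,160),crop(r[1],327,220)])[:,:,::-1])
E
```

```text
open t29.0 hub mm [-0.  -0.  -0.5] F [-0.7  0.8  0.4] M [ 0.09  0.4  -0.07] w0.0916Traceback (most recent call last):
  File "<stdin>", line 3, in <module>
station.PlanningError: the arm cannot follow that straight line within its joint ranges
```

```bash
python3 - <<'E'
from h import *; import cv2
for h in(.075,.065,.055,.045):
    try: env.movel(pose(h)[0],rate=.1);break
    except env.PlanningError: print("no",h)
hubst("back")
s=env.sense()
for d in([-.03,.0,.12],[-.02,0,.05],[0,0,.05]):
    try: env.movel(s["ee_pos"]+d,down(60),rate=.2);break
    except env.PlanningError: print("no",d)
try: env.reach(np.array([.42,.2,.35]),down(60))
except env.PlanningError: print("no reach")
env.pause(.3);st("away")
r=[viewer.read_camera(c)[0] for c in("scene","top")]
def crop(i,u,v): return cv2.resize(i[v-50:v+50,u-65:u+65],(390,300),interpolation=cv2.INTER_CUBIC)
cv2.imwrite("pics/end.png",np.hstack([crop(r[0],273,160),crop(r[1],327,220)])[:,:,::-1])
E
```

```text
no 0.075
back t30.4 hub mm [-0.1 -0.2 65. ] F [ 1.1 -0.9  0.4] M [0.06 0.41 0.  ] w0.0922
away t33.4 p [0.4204 0.1992 0.3499] F [ 0.6  0.6 -0.3] M [-0.05 -0.1  -0.  ] w0.0925 g0.0
```

View pics/end.png

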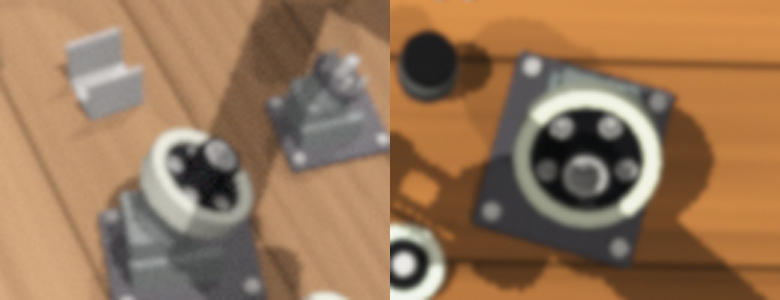

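The wheel sits flush on the flange with the studs in its holes. The arm is clear and the neighbouring things haven't moved.

```bash
python3 -c "
from station import workorder
print(workorder.finish_job())"
```

```text
the job is handed in; nothing more can be done
None
```

The big caster wheel is fully home on the leaning hub, all five studs in its holes and flush against the flange; it stayed there after release, and the job was handed in at about 33 s of the 72 s allowed, but no verdict came back.

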